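Run out the film roll on its carrier plank

TASK

Put the roll of sample film upright over the spindle of the carrier plank, right down onto the plank, and let go of it. Then slide the plank with the roll outward along its stand, past the open end, until the plank's outer end is level with the tip of the pointer gauge. The plank would tip over there by itself, so keep hold of it, best by its upright grip, and finish while still holding it, lying flat on the stand with the roll on its spindle; never lift or tip the plank, and leave the bottle and the sample cup alone.

Things in the scene. Friction and masses are not known exactly. Their poses are not given: they have to be found in the camera images.
- roll_center (a point): Loose white roll of sample film on a brown card core, standing upright on the worktop: 54 mm diameter, 64 mm tall with the core (which stands out 2 mm at each end), about 0.2 kg, with a 20 mm hole right through along its z axis (up). This point is its centre, 32 mm above its underside. A dropper bottle and a sample cup stand in similar places; they are not it.
- spindle_foot (a point): Foot of the upright steel spindle on the plank, at the plank's top face, 85 mm from the plank's middle towards its outer end. The spindle is 14 mm in diameter, 48 mm tall, its top 10 mm tapered to 6 mm. Seated, the roll rests on the plank with its centre 32 mm above this point. Axes as the plank: x outward along the plank, z up.
- plank_grip (a point): Centre of the plank's upright grip, a grey block 16 mm along the plank, 40 mm across it and 36 mm tall standing on the plank's top face (this point is 18 mm above that face), fixed to the plank 210 mm behind its outer end; 30 mm of plank lie behind it. x points outward along the plank (the way to slide), y across it, z up. The plank with spindle and grip weighs about 0.22 kg and is loose: it lies on the stand, guided only by the low side rails with 4 mm play each side.
- plank_end (a point): Middle of the upper edge of the plank's outer end (the end near the spindle). The plank is a grey board 240 mm long, 80 mm wide, 8 mm thick. x points outward along the plank, z up.
- stand_edge (a point): Middle of the upper edge of the open outer end of the aluminium stand on whose top the plank lies; the stand is fixed, 200 mm long, 100 mm wide, top 60 mm above the worktop, with steel side rails that stand 5 mm above the top. x points outward along the stand (the slide direction), y across it, z up. With the roll mounted and the plank's end at the gauge, the centre of mass lies 10 to 55 mm beyond this edge.
- gauge_tip (a point): Tip of the horizontal steel pointer of the fixed gauge, a dark steel foot 44 x 36 mm with a thin post 84 mm tall beside the plank's way; the pointer points across the way at the height of the plank, and its tip stays about 12 mm from the plank's side. Its x axis is that of the stand: the plank's outer end must come to the same distance along x as this tip (100 to 130 mm beyond the stand's edge).
- bottle_center (a point): Dropper bottle, 34 mm diameter, 102 mm tall, loose; leave alone. Point half-way up.
- sample_cup_center (a point): Small white and blue sample cup, 34 mm diameter, 24 mm tall, loose; leave alone. Point half-way up.
- plank: The loose plank; origin at the centre of its underside, x outward, z up.
- gauge: The fixed gauge; origin under its foot.
- film_roll: The film roll; origin at the centre of its underside.
Mind the look-alikes: they are no part of the job. What is shaped like the gauge but red is not meant.

How it is judged:
By the outcome, as a careful person would: the job done as asked, in the order asked, and still so for the second after the job is handed in, while the arm keeps its last pose, push and grip.
It also fails if it takes over 58 s, if anything falls off the work surface, if the arm or the gripper's body presses on something with over 40 N, if the wrist force passes 120 N, or if a joint passes its speed limit or range.

ROBOT

A 6-joint arm with a two-finger parallel gripper is mounted at the origin on a cart in front of the work surface, level with it; the furniture and walls round the work are solid. World frame = base frame: x ahead of the robot, y to its left, z up, the work surface at z = 0. Lengths are in m, angles in rad, forces in N, time in s.
With the tool pointing down it reaches from about 0.325 to 0.9 m from the base axis. Payload 6.1 kg.
Tool frame: the origin (TCP) lies midway between the tips of the shut fingers; the grasp point (between the pads) lies 19 mm behind it; z points along the fingers, y is the line along which they close (so a half turn about z gives the same grasp; the last joint's range is limited). The gripper opens to 87 mm and grips with 3 to 60 N. Pads are 19 mm wide; open, the fingers measure 117 mm over their backs; the gripper's body (75 mm by 190 mm) begins 51 mm behind the grasp point.
Start: joints at [-1.408, 0.22, 1.526, -0, 1.395, -0.126], TCP at [0.178, -0.599, 0.223] pointing down, gripper open.
Joint ranges: [-2.98, 2.98], [-0.91, 2.08], [0.09, 2.57], [-1.24, 4.39], [0.2, 2.65], [-2.68, 2.68]. Speed limits (rad/s): [2.57, 2.57, 3.01, 3.14, 3.14, 3.14].

INTERFACE

Orientations are given as a unit quaternion [x, y, z, w].
In Python, from cell import ctrl gives the robot as it stands.
- The arm moves only by the tool servo_tool, never from a script. Its argument "moves" is a list of rows, each a list of 4 numbers: the shift along the tool's x, y, z in m, then the turn about the tool's z in rad. In form: [[x, y, z, turn], ...]. A call has 1 to 12 rows; each row shifts and turns the commanded pose from where the row before left it, along the tool's axes as they then stand; what a row does not reach is not made up. A row lasts 1/12 s, in which the tool goes at most 41.7 mm and 7.16 degrees, less where a joint would pass 70% of its speed; a pose out of reach is approached as far as the arm can. A call with a gripper value outside its range is refused whole. "jaw" is the opening, from 0 (shut) to 1 (fully open), set as the call begins (left out, the last holds). The fingers move at their own pace and stop on an object; "grip_force" is the grip in N (left out, the last holds). Time passes only in rows, so rows that do not move let the fingers close. It gives the time, the measured TCP pose, the force, the opening and the grip force at its end, in the units of the state.
- ctrl.get_state(): the state, without advancing time (a new reading comes with each control period).
- ctrl.capture(name): name is "side" or "top" or "wrist"; returns the picture (480x640x3 uint8, red, green, blue); there is no depth.
- ctrl.camera_model(name): a dict with "fx", "fy", "cx", "cy" (pixels), "dist_coeffs" ([k1, k2, p1, p2, k3] as OpenCV has them; the pictures are not rectified), "rvec" (rotation vector, rad) and "tvec" (3), from world to camera coordinates, as OpenCV has them. Camera axes: x right, y down, z forward; pixel columns grow to the right and rows downward; lengths in m; the calibration is good to about 2 mm. A picture is of the moment at which its call begins: read the wrist's pose just before it. camera_model takes no time and is no camera call; for the wrist camera it gives the pose at the moment of the call.
- ctrl.finish_job(): hands the job in; it is judged then, once.
Trained networks look in the newest picture that a camera, given by its name, has taken for a name from the list of things; names that differ only in an ending like _2 or _b are one class to them, and where a whole thing is asked for, a point or a joint stands for the part that bears it (a point fixed in the world has none). Each returns a list of dicts, best first, with "conf" (0 to 1); they miss things now and then, are a little off and sometimes report something else, mostly with a low value. They report only what shows in the picture. A call takes as long as a camera call. They do not tell look-alikes from the thing itself.
- ctrl.find_in(camera, label): "centre" ([x, y, z] in m, in the coordinates of the camera as it stood for that picture, good to about 4 mm: the middle of the surface that is visible of it).
The state is a dict: "clock": time; "joints": joint angles; "joint_vel": joint speeds; "joint_torque": joint torques, N m; "ee_pos": TCP position; "tcp_rot": TCP orientation; "ft_force": force on the tool from outside, world axes, zero at the start; "torque": the same for the moment, N m; "gripper_width": finger opening in m; "gripper_force": force on a finger pad.
Only numpy, scipy, OpenCV 4.12 (cv2) and the standard library are available. Lean on these libraries where they do the work, as an engineer would, in place of code of your own. Each camera call takes 0.05 s, during which the arm holds its last target. There are 200 camera calls.

## Working session

There is one attempt and no reset: what is moved stays moved. The work goes in short steps, Python scripts to look and compute and a tool call to move; the robot and the scene stay as the last step left them, time stands still between calls to the robot, and variables do not carry over. Pictures are saved under pics/ and viewed, at most 10 in all, crops included, and the job is handed in when it is done.

Besides the shell and the picture viewer there is one more tool, called after ">>>" as name([rows], argument=value, ...), one row to a line, values as JSON. servo_tool: Moves the arm, as the interface text tells. Its arguments: {"type":"object","properties":{"moves":{"type":"array","items":{"type":"array","items":{"type":"number"}}},"jaw":{"type":"number"},"grip_force":{"type":"number"}},"required":["moves"]}

```bash
mkdir -p pics
cat > h.py <<'E'
import numpy as np,cv2
from cell import ctrl
L=["roll_center","spindle_foot","plank_grip","plank_end","stand_edge","gauge_tip","bottle_center","sample_cup_center"]
def w2(m,p):
    R=cv2.Rodrigues(np.array(m["rvec"],float))[0]; return R.T@(np.array(p)-np.array(m["tvec"],float).ravel())
def look(cam,labels,fn=None):
    m=ctrl.camera_model(cam); im=ctrl.capture(cam)
    if fn: cv2.imwrite("pics/"+fn,im[:,:,::-1])
    K=np.array([[m["fx"],0,m["cx"]],[0,m["fy"],m["cy"]],[0,0,1]])
    for l in labels:
        for d in ctrl.find_in(cam,l)[:4]:
            w=w2(m,d["centre"]); px=cv2.projectPoints(w.reshape(1,1,3),np.array(m["rvec"],float),np.array(m["tvec"],float),K,np.array(m["dist_coeffs"],float))[0].ravel()
            print(cam,l,round(d["conf"],2),w.round(4),px.round())
def ray(m,px,z):
    K=np.array([[m["fx"],0,m["cx"]],[0,m["fy"],m["cy"]],[0,0,1]])
    u=cv2.undistortPoints(np.array([[px]],float),K,np.array(m["dist_coeffs"],float)).ravel()
    o=w2(m,[0,0,0]); d=w2(m,[u[0],u[1],1])-o
    return o+d*(z-o[2])/d[2]
def proj(m,p):
    K=np.array([[m["fx"],0,m["cx"]],[0,m["fy"],m["cy"]],[0,0,1]])
    return cv2.projectPoints(np.array(p,float).reshape(-1,1,3),np.array(m["rvec"],float),np.array(m["tvec"],float),K,np.array(m["dist_coeffs"],float))[0].reshape(-1,2)
E
python3 - <<'E'
from h import *
look("top",L,"t1.png"); look("side",L,"s1.png")
s=ctrl.get_state(); print(s["clock"],s["tcp_rot"],s["ee_pos"],s["ft_force"])
E
```

```text
top roll_center 0.65 [0.4932 0.4125 0.0611] [149. 232.]
top spindle_foot 0.59 [0.564  0.0324 0.0679] [294. 208.]
top plank_grip 0.89 [0.5635 0.0305 0.0682] [295. 208.]
top plank_end 0.77 [0.5607 0.036  0.0691] [293. 209.]
top stand_edge 0.61 [0.5234 0.0242 0.0695] [297. 224.]
top gauge_tip 0.58 [ 0.489  -0.2096  0.0046] [383. 241.]
top gauge_tip 0.56 [ 0.3781 -0.2249  0.0118] [389. 282.]
top bottle_center 0.6 [ 0.5376 -0.3906  0.0587] [453. 223.]
top bottle_center 0.59 [ 0.4869 -0.2121  0.0098] [384. 242.]
top sample_cup_center 0.65 [ 0.4595 -0.3418  0.008 ] [431. 253.]
side roll_center 0.78 [0.4833 0.4246 0.0542] [226. 395.]
side roll_center 0.27 [0.5559 0.0491 0.0699] [285. 243.]
side spindle_foot 0.7 [0.5564 0.0511 0.0717] [284. 243.]
side plank_grip 0.57 [0.555  0.0523 0.0723] [285. 243.]
side plank_end 0.8 [0.5557 0.0519 0.071 ] [285. 243.]
side stand_edge 0.82 [0.5183 0.0668 0.0345] [298. 264.]
side gauge_tip 0.84 [ 0.3729 -0.2243  0.013 ] [395. 217.]
side gauge_tip 0.63 [ 0.4882 -0.2158  0.0122] [351. 210.]
side bottle_center 0.82 [ 0.5385 -0.3895  0.0473] [354. 166.]
side bottle_center 0.34 [ 0.4894 -0.2099  0.0146] [350. 210.]
0.9 [9.89592318e-01 1.43899419e-01 2.94100044e-05 1.05924722e-05] [ 0.17802756 -0.59911251  0.22255204] [-0.59044737 -0.37994331 -0.48449917]
```

View pics/t1.png

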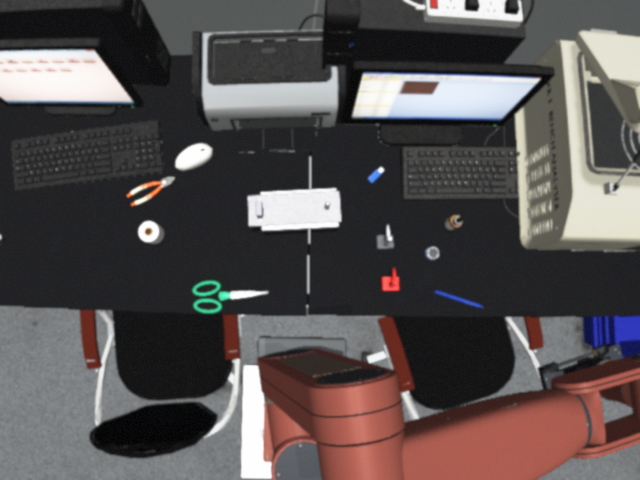

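View pics/s1.png

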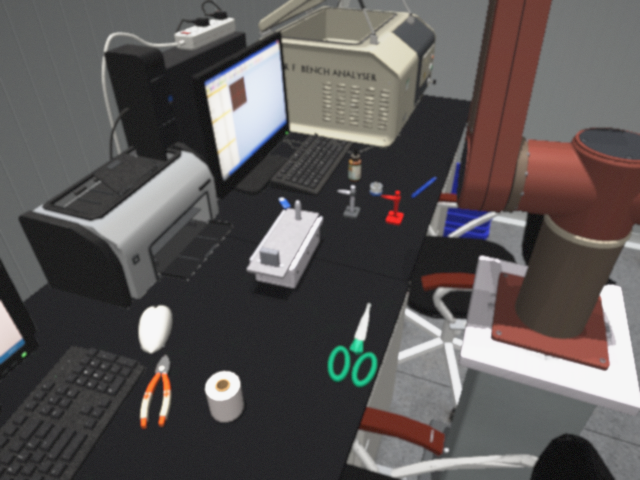

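Outward is −y (right in the top picture). Grip is at top (259,208), spindle at (327,206), roll at (149,232). The grey gauge is at (385,240) and its red look-alike at (390,283).

Run:
```python
from h import *
m=ctrl.camera_model("top")
for n,p,z in [("roll",(149,231),.064),("grip",(259,208),.104),("spind",(327,206),.116),("tip",(390,227),.064),("end",(341,209),.068)]: print(n,ray(m,p,z).round(3))
mw=ctrl.camera_model("wrist"); print(mw["fx"],w2(mw,[0,0,0]),w2(mw,[0,0,1])-w2(mw,[0,0,0]),w2(mw,[1,0,0])-w2(mw,[0,0,0]))
im=cv2.imread("pics/t1.png")[170:310,230:470]; cv2.imwrite("pics/t1c.png",cv2.resize(im,None,fx=3.3,fy=3.3,interpolation=cv2.INTER_CUBIC))
```

```text
roll [0.495 0.412 0.064]
grip [0.556 0.122 0.104]
spind [ 0.563 -0.05   0.116]
tip [ 0.521 -0.219  0.064]
end [ 0.565 -0.089  0.068]
336.55703043761395 [ 0.2476917  -0.57795429  0.38543687] [-0.25401104 -0.07517887 -0.96427513] [ 2.84875958e-01 -9.58564340e-01 -3.08892178e-04]
```

>>> servo_tool([
  [0.026, -0.023, -0.008, 0.03],
  [0.026, -0.023, -0.008, 0.03],
  [0.026, -0.023, -0.008, 0.03],
  [0.026, -0.023, -0.008, 0.03],
  [0.026, -0.023, -0.008, 0.03],
  [0.026, -0.023, -0.008, 0.03],
  [0.026, -0.023, -0.008, 0.03],
  [0.026, -0.023, -0.008, 0.03],
  [0.026, -0.023, -0.008, 0.03],
  [0.026, -0.023, -0.008, 0.02],
  [0.026, -0.023, -0.008, 0],
  [0.026, -0.023, -0.008, 0],
], jaw=1)

```text
clock: 1.9
ee_pos: [0.452, -0.2857, 0.3193]
tcp_rot: [1.0, -0.001, 0.0, 0.0]
ft_force: [0.4, -0.7, -0.8]
gripper_width: 0.0871
gripper_force: 0.0
```

>>> servo_tool([
  [0.02, -0.034, 0],
  [0.02, -0.034, 0],
  [0.02, -0.034, 0],
  [0.02, -0.034, 0],
  [0.02, -0.034, 0],
  [0.02, -0.034, 0],
  [0, 0, 0],
  [0, 0, 0],
])

```text
validation failed for argument at $.mo...
```

>>> servo_tool([
  [0.02, -0.034, 0, 0],
  [0.02, -0.034, 0, 0],
  [0.02, -0.034, 0, 0],
  [0.02, -0.034, 0, 0],
  [0.02, -0.034, 0, 0],
  [0.02, -0.034, 0, 0],
  [0, 0, 0, 0],
  [0, 0, 0, 0],
])

```text
clock: 2.57
ee_pos: [0.5717, -0.0812, 0.3183]
tcp_rot: [1.0, 0.001, -0.0, -0.0]
ft_force: [0.3, -0.9, 0.1]
gripper_width: 0.087
gripper_force: 0.0
```

Run:
```python
from h import *
print(ctrl.get_state()["ee_pos"])
look("wrist",["spindle_foot","plank_grip","gauge_tip","stand_edge","plank_end"],"w1.png")
```

```text
[ 0.57168542 -0.08120254  0.31832435]
wrist spindle_foot 0.8 [0.5694 0.0335 0.0677] [233. 212.]
wrist plank_grip 0.78 [0.5665 0.0327 0.0644] [234. 214.]
wrist plank_grip 0.21 [ 0.4942 -0.21    0.0135] [413. 257.]
wrist gauge_tip 0.63 [ 0.4928 -0.2089  0.0104] [412. 257.]
wrist stand_edge 0.76 [0.5245 0.021  0.0611] [246. 245.]
wrist plank_end 0.81 [0.5674 0.0335 0.0674] [233. 213.]
```

View pics/w1.png

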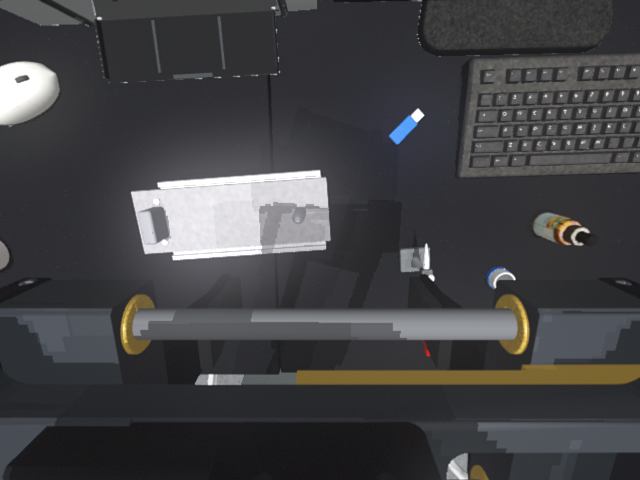

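The plank spans (132–330, 177–254), the spindle is near (298,213), the grip at (152,224), and the grey gauge at (415,260) with its pointer up to about (427,243). I'll enlarge to get the exact pixels.

Run:
```python
from h import *
im=cv2.imread("pics/w1.png")
a=cv2.resize(im[160:290,120:280],None,fx=4,fy=4)
b=cv2.resize(im[160:290,270:450],None,fx=4.4,fy=4.4,interpolation=cv2.INTER_CUBIC)
cv2.imwrite("pics/w1c.png",b)
```

```text
(no output)
```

View pics/w1c.png

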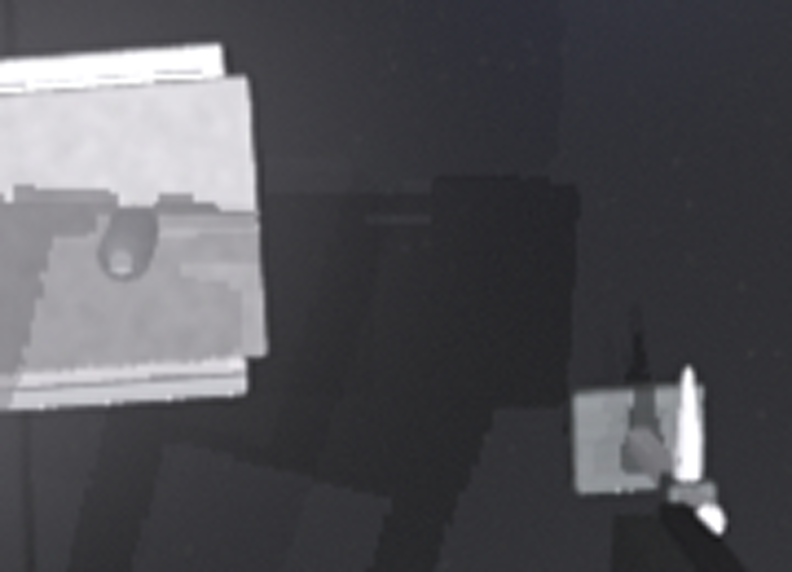

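Run:
```python
from h import *
m=ctrl.camera_model("wrist")
P={k:ray(m,p,z) for k,p,z in [("sptop",(297.7,219.5),.116),("foot",(300,209),.068),("tip",(426.1,243.6),.064),("TR",(325.9,177.7),.068),("BR",(330.5,240.7),.068),("TL",(132,191),.068),("BL",(145,254),.068),("rail1",(320.5,170.2),.065),("rail2",(326,247),.065)]}
for k,v in P.items(): print(k,v.round(4))
d=((P["TR"]-P["TL"])+(P["BR"]-P["BL"]))/2; print(np.linalg.norm(d),np.degrees(np.arctan2(d[1],d[0])),np.linalg.norm(P["TR"]-P["BR"]))
d/=np.linalg.norm(d); e=(P["TR"]+P["BR"])/2; print("end",e,"spindle pred",e-.035*d,"grip pred",e-.21*d,"slide",(P["tip"]-e)@d, "edge->tip",(P["tip"]-(P["rail1"]+P["rail2"])/2)@d)
```

```text
sptop [ 0.5692 -0.0544  0.116 ]
foot [ 0.5727 -0.0536  0.068 ]
tip [ 0.5265 -0.2148  0.064 ]
TR [ 0.6109 -0.0858  0.068 ]
BR [ 0.5319 -0.0915  0.068 ]
TL [0.5957 0.1516 0.068 ]
BL [0.5149 0.1473 0.068 ]
rail1 [ 0.6196 -0.0793  0.065 ]
rail2 [ 0.5227 -0.0858  0.065 ]
0.23868116665549052 -86.13823161817245 0.07921760649216765
end [ 0.5713717  -0.08868933  0.068     ] spindle pred [ 0.56901447 -0.0537688   0.068     ] grip pred [0.5572283  0.12083386 0.068     ] slide 0.12278057219042467 edge->tip 0.12890648657828158
```

>>> servo_tool([
  [-0.005, -0.041, 0.0, 0],
  [-0.005, -0.041, 0, 0],
  [-0.005, -0.041, 0, 0],
  [-0.005, -0.041, 0, 0],
  [-0.005, -0.041, 0, 0],
  [-0.005, -0.041, 0, 0],
  [-0.005, -0.041, 0, 0],
  [-0.005, -0.041, 0, 0],
  [-0.005, -0.041, 0, 0],
  [-0.005, -0.041, 0, 0],
  [-0.005, -0.041, 0, 0],
  [-0.005, -0.041, 0, 0],
])

```text
clock: 3.87
ee_pos: [0.5119, 0.4097, 0.3189]
tcp_rot: [1.0, -0.002, 0.0, -0.0]
ft_force: [1.9, 0.0, 0.4]
gripper_width: 0.0871
gripper_force: 0.0
```

Run:
```python
from h import *
print(ctrl.get_state()["ee_pos"])
look("wrist",["roll_center"],"w2.png")
```

```text
[0.5118581  0.40973577 0.31887075]
wrist roll_center 0.61 [0.4983 0.4174 0.0612] [319. 220.]
```

View pics/w2.png

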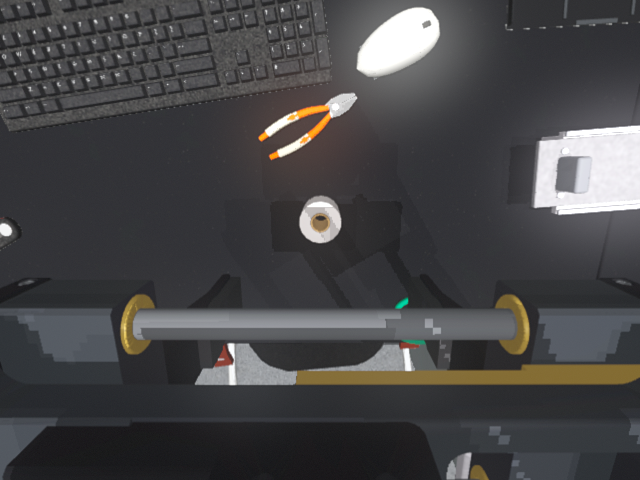

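The roll (white, brown core) has its hole at (320,222). It's the only roll-shaped thing here, and the bottle and cup stand far right at about (455,222) and (432,253) in the top view.

Run:
```python
from h import *
m=ctrl.camera_model("wrist")
im=cv2.imread("pics/w2.png"); hsv=cv2.cvtColor(im,cv2.COLOR_BGR2HSV)[185:255,290:350]
c=np.argwhere((hsv[...,1]>70)&(hsv[...,2]>60)); print(c.min(0)+[185,290],c.max(0)+[185,290],len(c),c.mean(0)+[185,290])
for p in [(320,222),(320,221)]: print(ray(m,p,.064))
c2=cv2.resize(im[185:255,280:360],None,fx=8,fy=8); cv2.imwrite("pics/w2c.png",c2)
```

```text
[213 311] [231 329] 253 [222.75494071 319.80632411]
[0.49450525 0.42006826 0.064     ]
[0.4957927  0.42006784 0.064     ]
```

View pics/w2c.png

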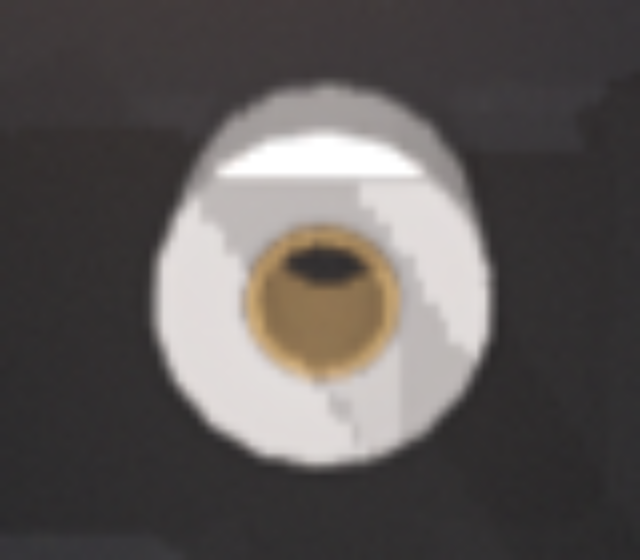

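>>> servo_tool([
  [-0.009, -0.0045, 0.03, 0],
  [-0.009, -0.0045, 0.035, 0],
  [0, 0, 0.035, 0],
  [0, 0, 0.035, 0],
  [0, 0, 0.035, 0],
  [0, 0, 0.035, 0],
  [0, 0, 0.03, 0],
  [0, 0, 0.025, 0],
  [0, 0, 0.02, 0],
  [0, 0, 0.013, 0],
  [0, 0, 0, 0],
  [0, 0, 0, 0],
])

```text
clock: 4.97
ee_pos: [0.4941, 0.4171, 0.0255]
tcp_rot: [1.0, -0.001, -0.0, 0.0]
ft_force: [0.3, 0.5, 0.5]
gripper_width: 0.0872
gripper_force: 0.0
```

>>> servo_tool([
  [0, 0, 0, 0],
  [0, 0, 0, 0],
  [0, 0, 0, 0],
  [0, 0, 0, 0],
  [0, 0, 0, 0],
  [0, 0, 0, 0],
  [0, 0, 0, 0],
  [0, 0, 0, 0],
], jaw=0, grip_force=20)

```text
clock: 5.63
ee_pos: [0.4939, 0.4178, 0.0259]
tcp_rot: [1.0, -0.001, 0.0, 0.0]
ft_force: [-0.7, -2.0, 3.6]
gripper_width: 0.0528
gripper_force: 20.0
```

>>> servo_tool([
  [0, 0, -0.01, 0],
  [0, 0, -0.03, 0],
  [0, 0, -0.04, 0],
  [0, 0, -0.04, 0],
  [0, 0, -0.04, 0],
  [0, 0, -0.01, 0],
  [0, 0, 0, 0],
])

```text
clock: 6.22
ee_pos: [0.4961, 0.4197, 0.2013]
tcp_rot: [1.0, -0.001, 0.004, -0.003]
ft_force: [-0.1, -0.0, -1.5]
gripper_width: 0.0527
gripper_force: 20.0
```

Run:
```python
from h import *
s=ctrl.get_state(); print(s["ee_pos"],s["gripper_width"])
m=ctrl.camera_model("wrist"); print("tcp px",proj(m,[s["ee_pos"],s["ee_pos"]+np.array([0,0,.038])]))
look("wrist",["roll_center"],"w3.png"); look("side",["roll_center"],"s3.png")
a=cv2.imread("pics/w3.png");b=cv2.imread("pics/s3.png")
ms=ctrl.camera_model("side"); q=proj(ms,[s["ee_pos"]])[0].astype(int); print(q)
c=b[max(q[1]-110,0):q[1]+130,max(q[0]-100,0):q[0]+120]; c=cv2.resize(c,(440,480))
cv2.imwrite("pics/m3.png",np.hstack([cv2.resize(a[200:440,220:400],(360,480)),c]))
```

```text
[0.49609833 0.41971698 0.20129264] 0.05266072347882794
tcp px [[325.61036058 293.73661217]
 [325.38276782 330.83613111]]
wrist roll_center 0.83 [0.5151 0.4196 0.2341] [326. 283.]
side roll_center 0.79 [0.4757 0.4247 0.2093] [218. 329.]
[207 326]
```

View pics/m3.png

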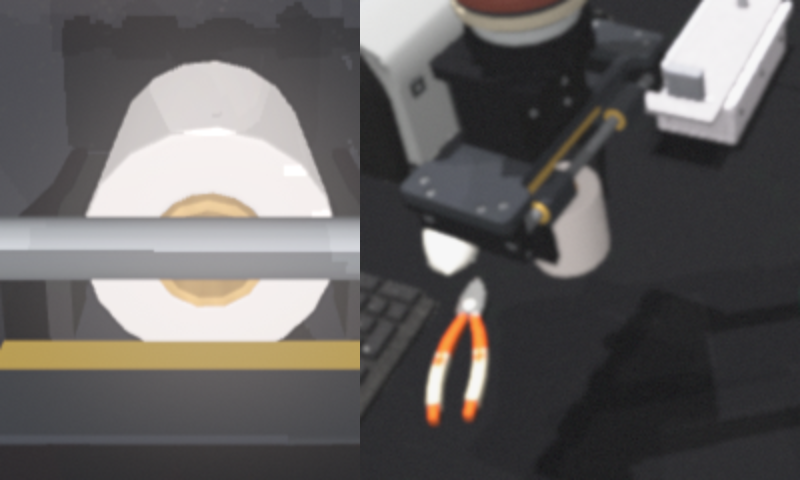

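Run:
```python
from h import *
s=ctrl.get_state(); m=ctrl.camera_model("wrist"); print(s["ee_pos"],s["tcp_rot"])
r=ray(m,(324.5,325),s["ee_pos"][2]+.038); print(r, r-s["ee_pos"])
print(ray(m,(324.5,326.5),s["ee_pos"][2]+.038))
```

```text
[0.49211443 0.41684686 0.19196103] [ 9.99995881e-01 -6.06296603e-04 -2.36861624e-03  1.50315407e-03]
[0.49524289 0.41753322 0.22996103] [0.00312845 0.00068636 0.038     ]
[0.49455133 0.41753397 0.22996103]
```

>>> servo_tool([
  [0.005, 0.025, 0, 0],
  [0.006, 0.04, 0, 0],
  [0.006, 0.04, 0, 0],
  [0.006, 0.04, 0, 0],
  [0.006, 0.04, 0, 0],
  [0.006, 0.041, 0, 0],
  [0.006, 0.041, 0, 0],
  [0.006, 0.041, 0, 0],
  [0.006, 0.041, 0, 0],
  [0.006, 0.04, 0, 0],
  [0.006, 0.035, 0, 0],
  [0.004, 0.025, 0, 0],
])

```text
clock: 7.42
ee_pos: [0.5608, -0.0342, 0.1925]
tcp_rot: [1.0, -0.002, -0.002, -0.0]
ft_force: [0.7, 0.5, -1.3]
gripper_width: 0.053
gripper_force: 20.0
```

>>> servo_tool([
  [0.004, 0.015, 0, 0],
  [0, 0.007, 0, 0],
  [0, 0, 0, 0],
  [0, 0, 0, 0],
  [0, 0, 0, 0],
  [0, 0, 0, 0],
  [0, 0, 0, 0],
  [0, 0, 0, 0],
])

```text
clock: 8.08
ee_pos: [0.5662, -0.0522, 0.1957]
tcp_rot: [1.0, 0.0, 0.0, -0.0]
ft_force: [-0.5, -0.0, -2.0]
gripper_width: 0.0528
gripper_force: 20.0
```

Run:
```python
from h import *
s=ctrl.get_state(); m=ctrl.camera_model("wrist"); e=s["ee_pos"]; print(e,s["tcp_rot"])
q=proj(m,[e+[.0025,.0006,.038],[.569,-.054,.116],[.569,-.054,.068]]);print(q)
look("wrist",[],"w4.png"); look("side",[],"s4.png")
ms=ctrl.camera_model("side"); qs=proj(ms,[e,[.569,-.054,.116],[.569,-.054,.068]]); print(qs)
a=cv2.imread("pics/w4.png");b=cv2.imread("pics/s4.png")
c=cv2.resize(b[130:290,230:360],(520,600),interpolation=cv2.INTER_CUBIC)
cv2.imwrite("pics/m4.png",np.hstack([cv2.resize(a[100:340,270:380],(275,600)),c]))
```

```text
[ 0.56622933 -0.05217203  0.19565747] [ 9.99999984e-01  1.28258104e-04  1.10202912e-04 -5.12461159e-05]
[[324.37336821 325.9531701 ]
 [327.70535021 246.50582305]
 [327.22178029 231.53494256]]
[[297.64780794 170.80820381]
 [297.8581301  200.81517162]
 [298.43256608 217.99568263]]
```

View pics/m4.png

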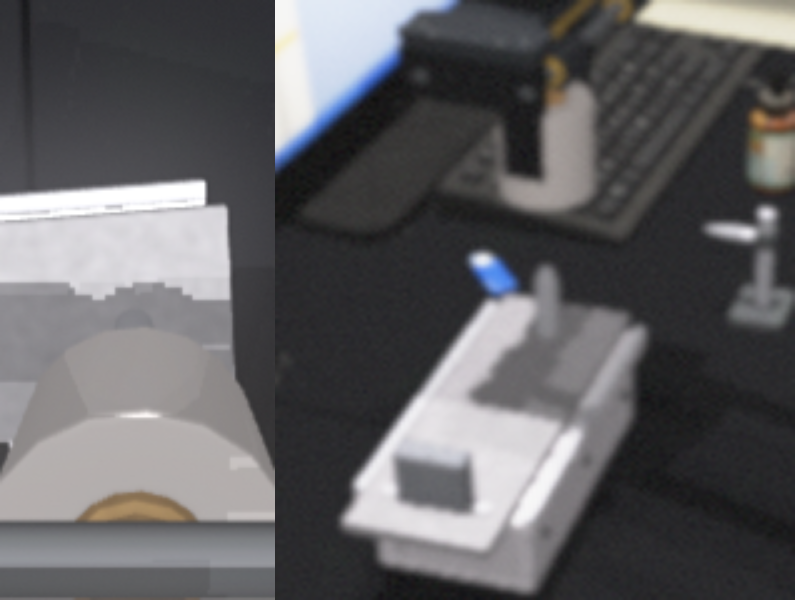

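Run:
```python
from h import *
s=ctrl.get_state(); m=ctrl.camera_model("wrist"); e=s["ee_pos"]; print(e)
print("TR",ray(m,(360.8,182.8),.068),"foot",ray(m,(323.2,230),.068),"rail",ray(m,(352,172.5),.065))
ms=ctrl.camera_model("side"); print("side sptop ray",ray(ms,(297.5,201.5),.116),proj(ms,[e+[.0025,.0006,-.026],e+[.0025,.0006,-.026]+np.array([0,.027,0]),e+[.0025,.0006,-.026]-np.array([0,.027,0])]))
a=cv2.imread("pics/w4.png"); print(a[222:236:2,308:340:1].sum(2)//3)
```

```text
[ 0.56624837 -0.05261182  0.19570662]
TR [ 0.6117987  -0.08302312  0.068     ] foot [ 0.57041615 -0.05085954  0.068     ] rail [ 0.62024175 -0.07556339  0.065     ]
side sptop ray [ 0.56856952 -0.05096942  0.116     ] [[296.92285512 180.91826139]
 [291.95857852 186.59197027]
 [301.69954476 175.45885196]]
[[143 143 145 145 143 143 143 143 143 143 144 143 141 141 139 137 137 136
  136 137 138 137 138 138 138 139 141 139 140 139 139 140]
 [141 143 145 144 145 143 143 142 144 143 141 137 135 132 132 131 132 131
  131 133 139 140 141 141 141 141 141 139 138 137 138 138]
 [139 140 142 141 142 141 141 140 139 134 131 132 132 132 133 132 132 132
  131 131 129 132 138 142 141 140 140 138 136 137 137 138]
 [138 138 139 139 139 138 138 137 131 129 133 133 134 134 133 134 132 132
  131 131 129 127 129 140 141 141 140 140 139 138 139 140]
 [140 139 139 138 138 138 138 136 129 132 133 134 135 136 137 136 136 137
  139 137 137 133 130 133 140 141 141 140 141 140 141 141]
 [142 143 142 145 148 148 148 150 150 153 153 153 153 153 153 154 154 154
  154 155 154 153 153 152 153 150 149 147 145 144 144 143]
 [149 152 152 154 153 154 154 154 154 153 154 154 152 153 154 153 153 153
  154 154 154 154 154 153 153 153 152 153 152 152 151 152]]
```

>>> servo_tool([
  [0.0005, -0.001, 0.01, 0],
  [0, 0, 0.02, 0],
  [0, 0, 0.015, 0],
  [0, 0, 0.006, 0],
  [0, 0, 0.006, 0],
  [0, 0, 0.006, 0],
  [0, 0, 0.006, 0],
  [0, 0, 0.006, 0],
  [0, 0, 0.005, 0],
  [0, 0, 0.005, 0],
  [0, 0, 0, 0],
  [0, 0, 0, 0],
])

```text
clock: 9.18
ee_pos: [0.5665, -0.0521, 0.1103]
tcp_rot: [1.0, -0.001, -0.0, -0.0]
ft_force: [0.2, 1.1, -2.6]
gripper_width: 0.0529
gripper_force: 20.0
```

>>> servo_tool([
  [0, 0, 0.004, 0],
  [0, 0, 0.004, 0],
  [0, 0, 0.004, 0],
  [0, 0, 0.002, 0],
  [0, 0, 0.0015, 0],
  [0, 0, 0, 0],
  [0, 0, 0, 0],
])

```text
clock: 9.77
ee_pos: [0.5667, -0.0522, 0.0949]
tcp_rot: [1.0, -0.001, -0.0, -0.0]
ft_force: [0.2, 0.0, -1.4]
gripper_width: 0.0527
gripper_force: 20.0
```

>>> servo_tool([
  [0, 0, 0.001, 0],
  [0, 0, 0.001, 0],
  [0, 0, 0, 0],
  [0, 0, 0, 0],
])

```text
clock: 10.1
ee_pos: [0.5672, -0.0523, 0.0939]
tcp_rot: [1.0, -0.001, 0.001, 0.0]
ft_force: [-1.7, 1.6, 5.1]
gripper_width: 0.0526
gripper_force: 20.0
```

>>> servo_tool([
  [0, 0, 0, 0],
  [0, 0, 0, 0],
  [0, 0, 0, 0],
  [0, 0, 0, 0],
  [0, 0, 0, 0],
  [0, 0, 0, 0],
], jaw=1)

```text
clock: 10.6
ee_pos: [0.5666, -0.0522, 0.0929]
tcp_rot: [1.0, -0.001, -0.0, -0.0]
ft_force: [1.0, 0.1, 1.2]
gripper_width: 0.0829
gripper_force: 0.0
```

>>> servo_tool([
  [0, 0, -0.01, 0],
  [0, 0, -0.02, 0],
  [0, 0, -0.03, 0],
  [0, 0, -0.03, 0],
  [0, -0.015, -0.02, -0.03],
  [0, -0.03, 0, -0.038],
  [-0.005, -0.04, 0, 0],
  [-0.005, -0.04, 0, 0],
  [-0.005, -0.025, 0, 0],
  [-0.005, -0.01, 0, 0],
  [0, 0, 0, 0],
  [0, 0, 0, 0],
])

```text
clock: 11.6
ee_pos: [0.5384, 0.1059, 0.2036]
tcp_rot: [0.999, 0.034, 0.0, 0.0]
ft_force: [0.1, -0.5, -0.3]
gripper_width: 0.087
gripper_force: 0.0
```

>>> servo_tool([
  [0, 0, 0, 0],
  [0, 0, 0, 0],
  [0, 0, 0, 0],
  [0, 0, 0, 0],
], jaw=0.6)

```text
clock: 11.93
ee_pos: [0.5385, 0.1051, 0.2029]
tcp_rot: [0.999, 0.033, -0.0, 0.0]
ft_force: [-0.4, 0.3, -1.2]
gripper_width: 0.068
gripper_force: 0.0
```

Run:
```python
from h import *
s=ctrl.get_state(); m=ctrl.camera_model("wrist"); e=s["ee_pos"]; print(e,s["tcp_rot"])
look("wrist",[],"w5.png"); look("side",["roll_center"],"s5.png")
print(proj(m,[[.557,.1236,.104],[.569,-.0515,.132]]))
a=cv2.imread("pics/w5.png");b=cv2.imread("pics/s5.png")
c=cv2.resize(b[150:300,230:360],(390,450),interpolation=cv2.INTER_CUBIC)
cv2.imwrite("pics/m5.png",np.hstack([cv2.resize(a[120:345,240:440],(400,450)),c]))
```

```text
[0.53852653 0.10511673 0.20293495] [ 9.99469548e-01  3.25670349e-02 -7.94592473e-05  6.79328667e-05]
side roll_center 0.82 [ 0.5578 -0.0353  0.1122] [299. 207.]
[[303.43947196 219.30502887]
 [547.53096542 226.39845151]]
```

View pics/m5.png

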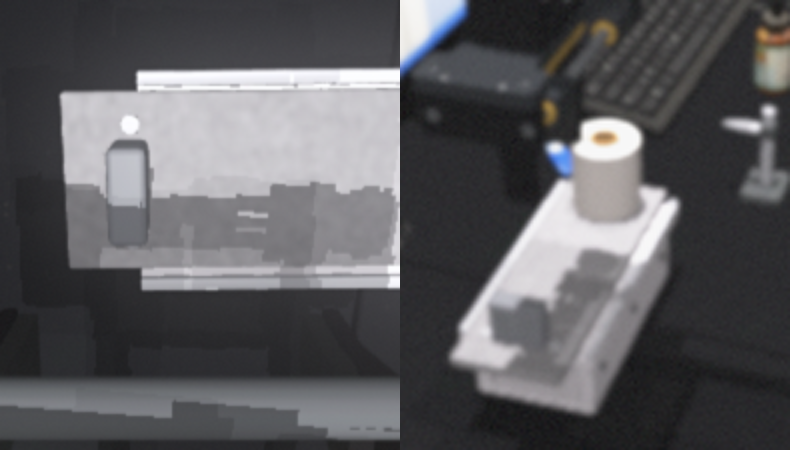

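>>> servo_tool([
  [0.0107, -0.009, 0.01, 0],
  [0.01, -0.008, 0.02, 0],
  [0, 0, 0.025, 0],
  [0, 0, 0.025, 0],
  [0, 0, 0.02, 0],
  [0, 0, 0.015, 0],
  [0, 0, 0.008, 0],
  [0, 0, 0.004, 0],
  [0, 0, 0, 0],
  [0, 0, 0, 0],
])

```text
clock: 12.92
ee_pos: [0.5584, 0.1246, 0.0769]
tcp_rot: [0.999, 0.033, 0.001, -0.0]
ft_force: [0.3, 0.6, 0.2]
gripper_width: 0.0522
gripper_force: 0.0
```

>>> servo_tool([
  [0, 0, 0, 0],
  [0, 0, 0, 0],
  [0, 0, 0, 0],
  [0, 0, 0, 0],
  [0, 0, 0, 0],
  [0, 0, 0, 0],
  [0, 0, 0, 0],
  [0, 0, 0, 0],
  [0, 0, 0, 0],
  [0, 0, 0, 0],
], jaw=0, grip_force=25)

```text
clock: 13.75
ee_pos: [0.5579, 0.1244, 0.0762]
tcp_rot: [0.999, 0.033, 0.0, 0.0]
ft_force: [0.3, -0.6, 2.0]
gripper_width: 0.0159
gripper_force: 25.0
```

Run:
```python
from h import *
s=ctrl.get_state(); m=ctrl.camera_model("wrist"); print(s["ee_pos"],s["tcp_rot"],s["ft_force"],s["torque"],s["gripper_width"],s["clock"])
```

```text
[0.55791784 0.12437397 0.07617946] [9.99439335e-01 3.34808318e-02 1.46938013e-04 1.66608946e-04] [ 0.31468413 -0.61277113  2.0047268 ] [-0.25099175 -0.04274318  0.20197725] 0.015864610285873906 13.75
```

>>> servo_tool([
  [0, 0.003, 0, 0],
  [0, 0.006, 0, 0],
  [0, 0.008, 0, 0],
  [0, 0.008, 0, 0],
  [0, 0.008, 0, 0],
  [0, 0.008, 0, 0],
  [0, 0.007, 0, 0],
  [0, 0.005, 0, 0],
  [0, 0.003, 0, 0],
  [0, 0, 0, 0],
])

```text
clock: 14.58
ee_pos: [0.5617, 0.0674, 0.0762]
tcp_rot: [0.999, 0.033, 0.0, 0.001]
ft_force: [-0.5, -0.4, 3.0]
gripper_width: 0.0159
gripper_force: 25.0
```

>>> servo_tool([
  [0, 0.003, 0, 0],
  [0, 0.006, 0, 0],
  [0, 0.008, 0, 0],
  [0, 0.008, 0, 0],
  [0, 0.008, 0, 0],
  [0, 0.008, 0, 0],
  [0, 0.006, 0, 0],
  [0, 0.005, 0, 0],
  [0, 0.003, 0, 0],
  [0, 0, 0, 0],
  [0, 0, 0, 0],
  [0, 0, 0, 0],
])

```text
clock: 15.58
ee_pos: [0.5653, 0.0127, 0.0762]
tcp_rot: [0.999, 0.033, 0.0, 0.001]
ft_force: [-0.6, -3.0, 4.6]
gripper_width: 0.0158
gripper_force: 25.0
```

Run:
```python
from h import *
s=ctrl.get_state(); print(s["ee_pos"],s["tcp_rot"],s["ft_force"],s["torque"],s["gripper_width"],s["clock"])
look("top",[],"t6.png"); look("side",[],"s6.png"); look("wrist",[],"w6.png")
a=cv2.imread("pics/t6.png");b=cv2.imread("pics/s6.png")
e=np.array(s["ee_pos"]); d=np.array([.067,-.9978,0]); end=e+.21*d; end[2]=.068
for c in("top","side"):
  m=ctrl.camera_model(c); print(c,proj(m,[end,end+[.04,.0027,0],end-[.04,.0027,0],[.526,-.212,.064]]))
cv2.imwrite("pics/m6.png",np.hstack([cv2.resize(a[180:260,300:420],(420,280),interpolation=cv2.INTER_CUBIC)[:,:380],cv2.resize(b[170:240,270:370],(400,280),interpolation=cv2.INTER_CUBIC)]))
```

```text
[0.56531412 0.01272856 0.0761561 ] [9.99441916e-01 3.33915744e-02 1.18415755e-04 9.19712227e-04] [-0.64102293 -3.03693607  4.56521245] [-0.3567091   0.03601816  0.00111802] 0.01578532252697845 15.5833
top [[381.8370863  204.52584697]
 [380.82130948 189.57614163]
 [382.84417929 219.60468663]
 [387.30904156 224.99451012]]
side [[316.7852417  188.63932606]
 [302.30025625 186.27104546]
 [331.50090221 191.04510232]
 [337.96272625 191.04784116]]
```

View pics/m6.png

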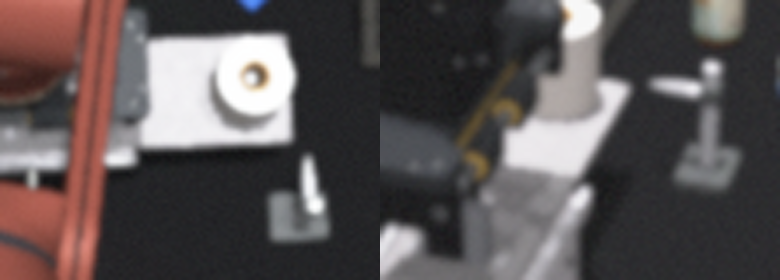

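Run:
```python
from h import *
d=np.array([.067,-.9978,0]); e=np.array(ctrl.get_state()["ee_pos"])
for c,p,q in(("top",(383.5,220.5),(387.5,224.3)),("side",(332.3,191.3),(337.5,191.3))):
  m=ctrl.camera_model(c); P=ray(m,p,.068);Q=ray(m,q,.064); print(c,P,Q,(Q-P)@d,"by grip",(Q-e)@d-.21)
print("plan",(np.array([.526,-.212,.064])-e)@d-.21)
a=cv2.imread("pics/t6.png");b=cv2.imread("pics/s6.png")
cv2.imwrite("pics/m7.png",np.hstack([cv2.resize(a[205:245,365:405],(400,400),interpolation=cv2.INTER_CUBIC),cv2.resize(b[175:215,315:355],(400,400),interpolation=cv2.INTER_CUBIC)]))
```

```text
top [ 0.5370581  -0.20124299  0.068     ] [ 0.5278517  -0.21250439  0.064     ] 0.01061979259696904 by grip 0.01224226041883733
side [ 0.53701271 -0.19906916  0.068     ] [ 0.52668852 -0.2103553   0.064     ] 0.01056959357369301 by grip 0.010019968754063718
plan 0.011614916156780869
```

View pics/m7.png

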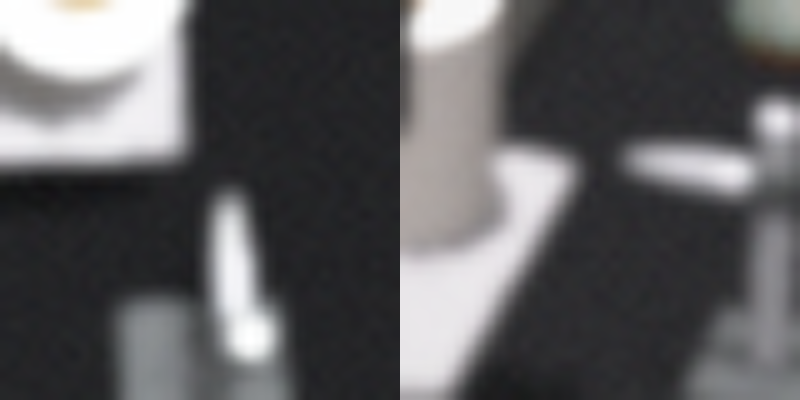

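>>> servo_tool([
  [0, 0.002, 0, 0],
  [0, 0.003, 0, 0],
  [0, 0.003, 0, 0],
  [0, 0.0022, 0, 0],
  [0, 0.001, 0, 0],
  [0, 0, 0, 0],
  [0, 0, 0, 0],
  [0, 0, 0, 0],
])

```text
clock: 16.4
ee_pos: [0.566, 0.0043, 0.0762]
tcp_rot: [0.999, 0.034, 0.0, -0.001]
ft_force: [-1.5, 4.8, 5.2]
gripper_width: 0.0157
gripper_force: 25.0
```

Run:
```python
from h import *
s=ctrl.get_state(); e=np.array(s["ee_pos"]); print(e,s["tcp_rot"],s["ft_force"],s["gripper_width"])
d=np.array([.067,-.9978,0])
for q in([.526,-.212,0],[.5278,-.2125,0],[.5267,-.2104,0]): print((np.array(q)-e)@d-.21)
look("side",["roll_center"],"s8.png"); look("top",[],"t8.png")
# end edge subpixel: profile across the end edge near the gauge-side corner, along d at plank height
for cam,fn in(("top","t8.png"),("side","s8.png")):
  im=cv2.imread("pics/"+fn,0).astype(np.float32); m=ctrl.camera_model(cam)
  for name,x0,z in(("plank",.548,.068),("tip",.522,.064),("tip2",.524,.064)):
    y=np.linspace(-.175,-.245,71); p=proj(m,np.c_[np.full(71,x0),y,np.full(71,z)]).astype(np.float32)
    v=cv2.remap(im,p[:,:1],p[:,1:],cv2.INTER_LINEAR).ravel()
    if name=="plank": t=(v.max()+v.min())/2; i=np.where(v>t)[0].max(); print(cam,name,y[i])
    else: w=np.clip(v-np.percentile(v,60),0,None)*(v>v.max()*.5); print(cam,name,(w*y).sum()/w.sum(),v.max())
```

```text
[0.5659768  0.00425978 0.07624868] [ 9.99435710e-01  3.35676777e-02  1.45844279e-04 -1.20475962e-03] [-1.52812712  4.8122852   5.18537654] 0.015738631282767784
0.0031055641796502997
0.003725064179650295
0.0015559841796503049
side roll_center 0.64 [ 0.5578 -0.1637  0.102 ] [320. 185.]
top plank -0.208
top tip -0.2125329155683759 196.375
top tip2 -0.2125274363755198 174.76562
side plank -0.211
side tip -0.21687183491470152 174.25781
side tip2 -0.216718865754125 163.05762
```

>>> servo_tool([
  [0, 0.0015, 0, 0],
  [0, 0.0015, 0, 0],
  [0, 0, 0, 0],
  [0, 0, 0, 0],
  [0, 0, 0, 0],
  [0, 0, 0, 0],
])

```text
clock: 17.05
ee_pos: [0.5662, 0.0014, 0.0763]
tcp_rot: [0.999, 0.034, 0.0, -0.001]
ft_force: [-0.5, 4.7, 5.3]
gripper_width: 0.0159
gripper_force: 25.0
```

```bash
cat > g.py <<'E'
from h import *
s=ctrl.get_state(); e=np.array(s["ee_pos"]); print(e,s["tcp_rot"],s["ft_force"],s["gripper_width"])
d=np.array([.067,-.9978,0])
for q in([.526,-.212,0],[.5278,-.2125,0],[.5267,-.2104,0]): print((np.array(q)-e)@d-.21)
look("side",["roll_center"],"s9.png"); look("top",[],"t9.png")
for cam,fn in(("top","t9.png"),("side","s9.png")):
  im=cv2.imread("pics/"+fn,0).astype(np.float32); m=ctrl.camera_model(cam)
  for x0 in(.54,.545,.55):
    y=np.linspace(-.195,-.235,161); p=proj(m,np.c_[np.full(161,x0),y,np.full(161,.068)]).astype(np.float32)
    v=cv2.remap(im,p[:,:1],p[:,1:],cv2.INTER_LINEAR).ravel(); t=(v[:10].mean()+v[-20:].mean())/2; i=np.argmax(v<t)
    print(cam,x0,y[i],"as at tip",y[i]-(x0-.526)*.067, v[:10].mean(),v[-20:].mean())
E
python3 g.py
```

```text
[0.56618642 0.00144882 0.07628327] [ 9.99434133e-01  3.36100809e-02  1.71845771e-04 -1.32196566e-03] [-0.46894604  4.74099392  5.25635468] 0.015870408267360765
0.0002867464300638778
0.0009062464300639006
-0.001262833569936117
side roll_center 0.66 [ 0.5574 -0.1623  0.0999] [320. 186.]
top 0.54 -0.21175 as at tip -0.212688 177.36983 34.60498
top 0.545 -0.212 as at tip -0.213273 235.47168 34.508446
top 0.55 -0.21175 as at tip -0.213358 231.19531 35.76992
side 0.54 -0.21075 as at tip -0.211688 203.84561 43.89331
side 0.545 -0.213 as at tip -0.214273 227.78427 44.40156
side 0.55 -0.21475 as at tip -0.216358 205.53203 41.5272
```

```bash
python3 -c "
from cell import ctrl
print(ctrl.finish_job())"
```

```text
the job is handed in; nothing more can be done
None
```

I put the roll upright on the spindle, let go of it, then slid the plank out until its end was level with the gauge tip to within about 2 mm, and handed the job in at about 17 s still gripping the plank flat on the stand. I viewed 11 pictures, one over the limit of 10.

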